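Take the dust cover off its drying peg and seat it over the sample

TASK

Two white vessels hang mouth-down on the sloping pegs of the drying stand. Lift the shorter one, the dust cover, up and off its peg, carry it to the sample stand and set it gently, mouth down, over the sample so that it sits flat round the raised disc of the table; let go of it only once it rests there. Leave the taller vessel hanging and the vial, the grease tub and the beaker where they stand.

Things in the scene. Friction and masses are not known exactly. Their poses are not given: they have to be found in the camera images.
- cover: White plastic cup, 80 mm tall, 56 mm outside (60 at the mouth's 6 mm rim), 50 mm inside, end 4 mm thick, 70-130 g. Origin: centre of the closed end's outer face; z points out of the closed end along the axis (mouth 80 mm along -z). Starts hung on either peg, the peg inside it, its axis parallel to the peg, its wall lying on the peg's upper side; free after 80 mm along its own z.
- tall_beaker: White plastic vessel like the cover but 115 mm tall, hung on the other peg; origin and axes as the cover's. Not to be taken.
- drying_stand: Fixed. Origin: on the bench under its post. Base plate 150 x 200 x 12 mm, post 115 mm high, crossbar 230 mm along y at z = 115 mm. From the bar at y = +100 and -100 mm two pegs, 147 mm long to their tips (the last 75 mm a plug 30 mm in diameter), rise toward its -x (its front, toward the robot) at 0.50 rad from the vertical.
- sample_stand: Fixed. Origin: on the bench, on its upright axis. Round table, 92 mm, on a clamped post: its face is anywhere from 75 to 120 mm above the bench, not measured; it gives 8 mm, 1.5 N per mm. Centred on it: a raised disc 45 mm diameter, 8 mm high, bevelled 2 mm, and on that the sample, 20 mm diameter, 20 mm tall. Seated, the cover's rim lies on the table round the disc, 2.5 mm play all round.
- vial: Bystander: capped vial, 28 mm diameter, 59 mm tall, loose on the bench; origin centre of its underside.
- grease_tub: Bystander: tub 52 mm diameter, 42 mm tall, loose on the bench; origin centre of its underside.
- beaker: Bystander: clear beaker 54 mm diameter, 70 mm tall, loose on the bench; origin centre of its underside.
There are look-alikes about, which are no part of the job. Leave any brown or turquoise look-alike of the sample_stand alone.

How it is judged (in metres and radians):
On the way, in this order (a step that is already met when the one before it is completed fails the run):
1. The cover is off its peg and carried in the gripper, clear of the drying stand (distance of cover from where it was at the start of the episode above 0.085 m and contact force between cover and drying_stand below 0.05 N and contact force between the fingers and cover above 0.5 N), for 0.2 s.
2. The cover stands upright round the disc on the sample stand's table while still held (contact force between cover and sample_stand above 0.2 N and contact force between the fingers and cover above 0.5 N and angle between cover's own z axis and vertical below 0.1 rad and horizontal distance between cover and sample_stand below 0.008 m), for 0.15 s.
At the end, for the whole second after the job is handed in: The cover stands at rest, mouth down and upright within 0.05 rad, on the sample stand's table round the disc, its axis within 6 mm of the stand's; the taller vessel hangs where it hung and the vial, tub and beaker are within 40 mm of where they stood (horizontal distance between cover and sample_stand below 0.006 m and angle between cover's own z axis and vertical below 0.05 rad and contact force between cover and sample_stand above 0.2 N and linear speed of cover below 0.02 m/s and distance of each of vial, grease_tub, beaker, tall_beaker from where it was at the start of the episode below 0.04 m); the robot touches nothing.
It fails at once if The cover is pressed or banged on the sample stand with more than 20 N (contact force between cover and sample_stand above 20 N).
It fails at once if The small vial is moved by more than 40 mm (distance of vial from where it was at the start of the episode above 0.04 m).
It fails at once if The grease tub is moved by more than 40 mm (distance of grease_tub from where it was at the start of the episode above 0.04 m).
It fails at once if The beaker on the bench is moved by more than 40 mm (distance of beaker from where it was at the start of the episode above 0.04 m).
It fails at once if The taller vessel on the other peg is moved by more than 40 mm (distance of tall_beaker from where it was at the start of the episode above 0.04 m).
It also fails if it takes over 53 s, if anything falls off the work surface, if the arm or the gripper's body presses on something with over 40 N, if the wrist force passes 120 N, or if a joint passes its speed limit or range.

ROBOT

A 6-joint arm with a two-finger parallel gripper is mounted at the origin on a cart in front of the work surface, level with it; the furniture and walls round the work are solid. World frame = base frame: x ahead of the robot, y to its left, z up, the work surface at z = 0. Lengths are in mm, angles in rad, forces in N, time in s.
With the tool pointing down it reaches from about 350 to 775 mm from the base axis. Payload 7.3 kg.
Tool frame: the origin (TCP) lies midway between the tips of the shut fingers; the grasp point (between the pads) lies 19 mm behind it; z points along the fingers, y is the line along which they close (so a half turn about z gives the same grasp; the last joint's range is limited). The gripper opens to 92 mm and grips with 3 to 60 N. Pads are 19 mm wide; open, the fingers measure 130 mm over their backs; the gripper's body (75 mm by 190 mm) begins 47 mm behind the grasp point.
Start: joints at [-1.317, 0.342, 1.524, -0, 1.275, -0.146], TCP at [204.371, -483.609, 226.741] pointing down, gripper open.
Joint ranges: [-2.53, 2.53], [-0.77, 2.02], [0.04, 2.7], [-1, 4.14], [0.28, 2.66], [-3.11, 3.11]. Speed limits (rad/s): [2.57, 2.57, 3.14, 3.14, 3.14, 3.14].

INTERFACE

Orientations are given as [roll, pitch, yaw] about the fixed x, y, z axes, in that order (R = Rz(yaw) Ry(pitch) Rx(roll)).
In Python, from plant import get_obs, capture, camera_model, close_job, search_frame, regions_of, pinpoint gives the robot as it stands. The module is installed in compiled form; this text tells all that it offers.
- The arm moves only by the shell command python3 -m pendant 'ROWS'. ROWS is JSON, one flat list of numbers, 7 for each row, row after row: the shift along the tool's x, y, z in units of 30 mm (1.0 is 30 mm), then the turn, a rotation vector about the tool's x, y, z in units of 4 degrees (1.0 is 4 degrees), then the closure, from -1 (fully open) to 1 (shut), so that 0 is half open. In form: [dx, dy, dz, wx, wy, wz, gripper, dx, dy, dz, wx, wy, wz, gripper, ...]. A call has 1 to 12 rows; each row shifts and turns the commanded pose from where the row before left it, along the tool's axes as they then stand; what a row does not reach is not made up. A row lasts 1/10 s, in which the tool goes at most 50 mm and 8.59 degrees, less where a joint would pass 70% of its speed; a pose out of reach is approached as far as the arm can. A call with a number of a shift or a turn outside -1 to 1 is refused whole. A call with a gripper value outside its range is refused whole. The fingers move at their own pace and stop on an object; the grip force is fixed at half the most. Time passes only in rows, so rows that do not move let the fingers close. It gives the time, the measured TCP pose, the force, the opening and the grip force at its end, in the units of the state.
- get_obs(): the state, without advancing time (a new reading comes with each control period).
- capture(name): name is "scene" or "top" or "wrist"; returns the picture (420x560x3 uint8, red, green, blue); there is no depth.
- camera_model(name): a dict with "fov_y" (degrees; the focal length in pixels is half the picture's height over the tangent of half this angle, whatever the lens; pixels are square), "cx", "cy" (the principal point, pixels), "D" ([k1, k2, p1, p2, k3] as OpenCV has them; the pictures are not rectified), "pose" (4x4, takes a point from camera to world coordinates). Camera axes: x right, y up, looking along -z (the intrinsics and any distortion apply to the point x, -y, -z); pixel columns grow to the right and rows downward; lengths in mm; the calibration is good to about 2 mm. A picture is of the moment at which its call begins: read the wrist's pose just before it. camera_model takes no time and is no camera call; for the wrist camera it gives the pose at the moment of the call.
- close_job(): hands the job in; it is judged then, once.
Trained networks look in the newest picture that a camera, given by its name, has taken for a name from the list of things; names that differ only in an ending like _2 or _b are one class to them, and where a whole thing is asked for, a point or a joint stands for the part that bears it (a point fixed in the world has none). Each returns a list of dicts, best first, with "score" (0 to 1); they miss things now and then, are a little off and sometimes report something else, mostly with a low value. They report only what shows in the picture. A call takes as long as a camera call. They do not tell look-alikes from the thing itself.
- search_frame(camera, thing): "location" ([column, row] in pixels, amid what is visible of it).
- regions_of(camera, thing): "pixels" (420x560 bool, what is visible of it) and "location" ([column, row] in pixels, amid what is visible of it).
- pinpoint(camera, thing): "location" ([column, row] in pixels: a listed point, or the origin of a listed thing).
The state is a dict: "time": time; "joint_positions": joint angles; "dq": joint speeds; "tau": joint torques, N m; "tool_pos": TCP position; "tcp_rot": TCP orientation; "contact_force": force on the tool from outside, world axes, zero at the start; "moment": the same for the moment, N m; "grip_width": finger opening in mm; "finger_force": force on a finger pad.
Only numpy, scipy, OpenCV 4.12 (cv2) and the standard library are available. Lean on these libraries where they do the work, as an engineer would, in place of code of your own. Each camera call takes 0.05 s, during which the arm holds its last target. There are 200 camera calls.

## Working session

There is one attempt and no reset: what is moved stays moved. The work goes in short steps, Python scripts to look and compute and a shell command to move; the robot and the scene stay as the last step left them, time stands still between calls to the robot, and variables do not carry over. Pictures are saved under pics/ and viewed, at most 10 in all, crops included, and the job is handed in when it is done.

```bash
mkdir -p pics; cat > h.py <<'E'
import numpy as np, cv2
from plant import *
from scipy.spatial.transform import Rotation as R
def K(m):
    f=210/np.tan(np.radians(m["fov_y"])/2); return np.array([[f,0,m["cx"]],[0,f,m["cy"]],[0,0,1.]])
def ray(m,px):
    u=cv2.undistortPoints(np.array([[px]],float),K(m),np.array(m["D"],float))[0,0]
    P=np.array(m["pose"]); d=P[:3,:3]@np.array([u[0],-u[1],-1]); return P[:3,3],d/np.linalg.norm(d)
def proj(m,X):
    P=np.array(m["pose"]); c=(np.atleast_2d(X)-P[:3,3])@P[:3,:3]
    c=c*[1,-1,-1]
    return cv2.projectPoints(c,np.zeros(3),np.zeros(3),K(m),np.array(m["D"],float))[0][:,0]
def tri(rs):
    A=np.zeros((3,3));b=np.zeros(3)
    for o,d in rs:
        M=np.eye(3)-np.outer(d,d);A+=M;b+=M@o
    X=np.linalg.solve(A,b); return X,[np.linalg.norm((np.eye(3)-np.outer(d,d))@(X-o)) for o,d in rs]
def save(im,n): cv2.imwrite(f"pics/{n}.png",im[:,:,::-1])
E
python3 - <<'E'
from h import *
ims=[]
for c in("scene","top"):
    im=capture(c);ims.append(im);m=camera_model(c);save(im,c)
    print(c,np.round(m["pose"],2).tolist(),m["fov_y"],m["cx"],m["cy"],m["D"])
    for t in("cover","tall_beaker","drying_stand","sample_stand","vial","grease_tub","beaker"):
        print(t,[(np.round(r["location"]).tolist(),round(r["score"],2)) for r in pinpoint(c,t)])
E
```

```text
scene [[-0.9, 0.3, -0.31, 196.5], [-0.43, -0.63, 0.65, 726.89], [0.0, 0.72, 0.7, 941.4], [0.0, 0.0, 0.0, 1.0]] 46.853951883051295 278.1614828356284 218.40865130665262 [-0.07203926  0.          0.          0.          0.        ]
cover [([232.0, 179.0], 0.8), ([244.0, 218.0], 0.33)]
tall_beaker [([245.0, 218.0], 0.74), ([347.0, 208.0], 0.44), ([184.0, 312.0], 0.26)]
drying_stand [([245.0, 218.0], 0.93)]
sample_stand [([300.0, 350.0], 0.85), ([234.0, 335.0], 0.81), ([254.0, 293.0], 0.71)]
vial [([320.0, 271.0], 0.78), ([186.0, 315.0], 0.28)]
grease_tub [([347.0, 210.0], 0.9)]
beaker [([184.0, 317.0], 0.63), ([230.0, 337.0], 0.34)]
top [[0.02, 1.0, -0.07, 480.79], [-1.0, 0.02, 0.01, 23.69], [0.01, 0.07, 1.0, 1262.45], [0.0, 0.0, 0.0, 1.0]] 53.64254364313095 287.6352662048678 207.77949009144612 [-0.10424846  0.          0.          0.          0.        ]
cover [([289.0, 167.0], 0.64)]
tall_beaker [([364.0, 194.0], 0.66)]
drying_stand [([322.0, 166.0], 0.89), ([212.0, 177.0], 0.33)]
sample_stand [([225.0, 268.0], 0.84), ([211.0, 215.0], 0.63), ([254.0, 213.0], 0.61)]
vial [([297.0, 252.0], 0.46)]
grease_tub [([377.0, 244.0], 0.59)]
beaker [([217.0, 175.0], 0.69)]
```

View pics/scene.png

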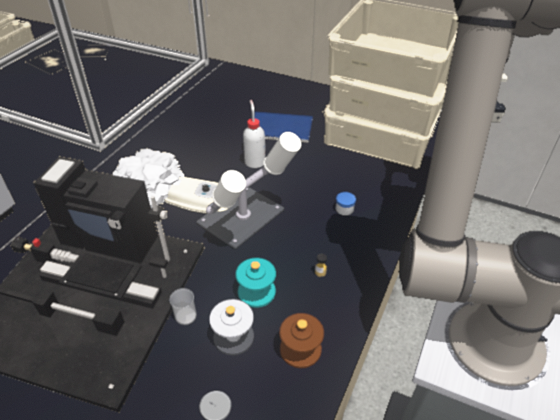

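View pics/top.png

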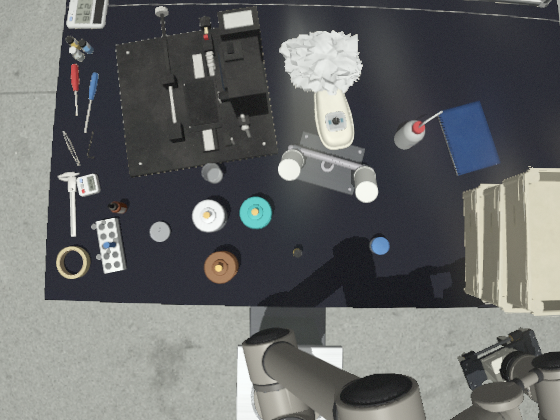

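The scene view shows two white vessels on the pegs, at (232,185) and (287,150); the top view shows them at (291,165) and (367,186). There are three sample stands: white at (232,325), turquoise at (256,280) and brown at (301,338). White is the one to use, since brown and turquoise are excluded. Next I'll take a close crop to check the choice.

```bash
python3 - <<'E'
from h import *
s=cv2.imread("pics/scene.png");t=cv2.imread("pics/top.png")
r=lambda i,x,y,w,h:cv2.resize(i[y:y+h,x:x+w],(400,300),interpolation=cv2.INTER_CUBIC)
c=np.vstack([np.hstack([r(s,195,125,120,90),r(t,270,135,120,90)]),np.hstack([r(s,190,285,80,60),r(t,170,185,80,60)])])
cv2.imwrite("pics/crop1.png",c)
E
```

```text
(no output)
```

View pics/crop1.png

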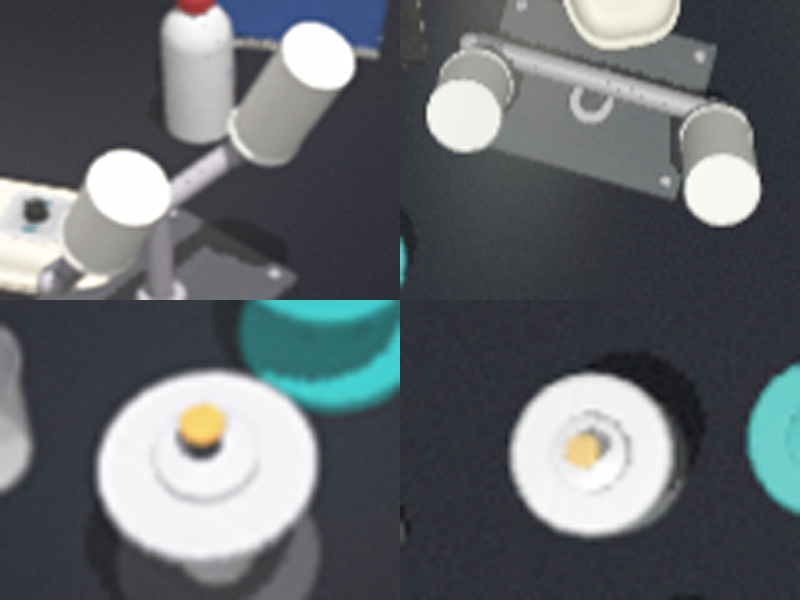

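Crop check: the left vessel, scene (233,181) and top (289,169), is clearly the shorter, so it is the cover. The vessel at scene (290,142) is the tall one. The white stand carries the disc with an orange sample, at scene (230,309) and top (207,215).

```bash
python3 - <<'E'
from h import *
ms,mt=camera_model("scene"),camera_model("top")
for n,a,b in(("cover",(233.1,181.4),(289.2,169.5)),("tall",(290.1,141.8),(366.6,192)),("sampletop",(230.4,308.6),(206.6,215)),("table",(231.4,318),(208.6,215.8)),("vial",(320.5,259),(297,252)),("tub",(346,200),(380,245)),("beaker",(182,297),(212,172)),("turq",(255,267),(255,211)),("brown",(302,324),(219,267))):
    X,e=tri([ray(ms,a),ray(mt,b)]);print(n,X.round(1),np.round(e,1))
print(get_obs())
m=camera_model("wrist");print(np.round(m["pose"],2).tolist(),m["fov_y"],m["D"])
E
```

```text
cover [647.7  13.9 240.2] [1.2 1.2]
tall [ 595.  -179.5  241.1] [1.2 1.2]
sampletop [536.8 240.4 109.1] [0.8 0.8]
table [536.4 240.9  75.7] [1.1 1.1]
vial [436.  -15.2  50.1] [0.2 0.2]
tub [ 458.8 -262.8   32.5] [0.6 0.6]
beaker [664.7 236.5  68.8] [1.6 1.6]
turq [550.6 106.4  91.7] [0. 0.]
brown [391.7 203.5  97. ] [0. 0.]
{'time': 0.8, 'joint_positions': array([-1.31696685e+00,  3.41950656e-01,  1.52410250e+00, -6.23319957e-06,
        1.27542718e+00, -1.46002649e-01]), 'dq': array([ 0.00073947,  0.0020874 ,  0.00084649, -0.00168457,  0.00193189,
        0.00086434]), 'tau': array([ 3.09956318e-03, -4.31069505e+01, -2.44474894e+01,  7.20199593e-02,
        4.80979239e-02,  1.07554183e-05]), 'tool_pos': array([ 204.38312642, -483.59252542,  226.76526203]), 'tcp_rot': array([3.14148240e+00, 2.22396288e-05, 3.99833935e-01]), 'contact_force': array([-0.32271905, -0.14221534, -0.52767149]), 'moment': array([ 0.02539118,  0.01392032, -0.00384529]), 'finger_force': 0.0, 'grip_width': 91.637094222332}
[[0.39, 0.89, 0.25, 271.41], [-0.92, 0.38, 0.11, -455.08], [0.0, -0.27, 0.96, 384.16], [0.0, 0.0, 0.0, 1.0]] 66.71155813838814 [-0.0608474  0.         0.         0.         0.       ]
```

```bash
cat >> h.py <<'E'
from scipy.linalg import logm
def plan(pos,Rt,n):
    """constant row (shift, turn units) whose n-fold repeat takes the tool to pos,Rt"""
    o=get_obs();T0=np.eye(4);T0[:3,:3]=R.from_euler("xyz",o["tcp_rot"]).as_matrix();T0[:3,3]=o["tool_pos"]
    T1=np.eye(4);T1[:3,:3]=Rt;T1[:3,3]=pos
    D=np.linalg.inv(T0)@T1
    L=np.real(logm(D))/n
    from scipy.linalg import expm
    E=expm(L); print(n,np.round(E[:3,3]/30,3),np.round(np.degrees(R.from_matrix(E[:3,:3]).as_rotvec())/4,3))
YAW=-0.266
a=np.array([-np.sin(.5)*np.cos(YAW),-np.sin(.5)*np.sin(YAW),np.cos(.5)])
ty=np.array([np.sin(YAW),-np.cos(YAW),0]);tz=-a
RG=np.stack([np.cross(ty,tz),ty,tz],1)
E
python3 -m pendant '[0.47,-0.73,-0.67,0,0,0,-1,0.47,-0.73,-0.67,0,0,0,-1,0.47,-0.73,-0.67,0,0,0,-1,0.47,-0.73,-0.67,0,0,0,-1,0.47,-0.73,-0.67,0,0,0,-1,0.47,-0.73,-0.67,0,0,0,-1]'
python3 -c "
from h import *
plan(np.array([648,14,241])+120*a,RG,22)"
```

```text
time: 1.4
tool_pos: [231.2, -328.5, 348.2]
tcp_rot: [3.141, -0.0, 0.4]
contact_force: [0.6, -0.2, 0.2]
grip_width: 92.0
finger_force: 0.0
22 [ 0.593 -0.504  0.132] [-0.108  0.313  0.424]
```

```bash
python3 -m pendant '[0.593,-0.504,0.132,-0.108,0.313,0.424,-1,0.593,-0.504,0.132,-0.108,0.313,0.424,-1,0.593,-0.504,0.132,-0.108,0.313,0.424,-1,0.593,-0.504,0.132,-0.108,0.313,0.424,-1,0.593,-0.504,0.132,-0.108,0.313,0.424,-1,0.593,-0.504,0.132,-0.108,0.313,0.424,-1,0.593,-0.504,0.132,-0.108,0.313,0.424,-1,0.593,-0.504,0.132,-0.108,0.313,0.424,-1,0.593,-0.504,0.132,-0.108,0.313,0.424,-1,0.593,-0.504,0.132,-0.108,0.313,0.424,-1,0.593,-0.504,0.132,-0.108,0.313,0.424,-1]' && python3 -m pendant '[0.593,-0.504,0.132,-0.108,0.313,0.424,-1,0.593,-0.504,0.132,-0.108,0.313,0.424,-1,0.593,-0.504,0.132,-0.108,0.313,0.424,-1,0.593,-0.504,0.132,-0.108,0.313,0.424,-1,0.593,-0.504,0.132,-0.108,0.313,0.424,-1,0.593,-0.504,0.132,-0.108,0.313,0.424,-1,0.593,-0.504,0.132,-0.108,0.313,0.424,-1,0.593,-0.504,0.132,-0.108,0.313,0.424,-1,0.593,-0.504,0.132,-0.108,0.313,0.424,-1,0.593,-0.504,0.132,-0.108,0.313,0.424,-1,0.593,-0.504,0.132,-0.108,0.313,0.424,-1]'
python3 - <<'E'
from h import *
plan(np.array([648,14,241])+120*a,RG,2)
m=camera_model("wrist");im=capture("wrist");
C=np.array([648,14,241.]);th=np.linspace(0,2*np.pi,60)
ex=RG[:,0];ey=RG[:,1]
for r,h,col in((28,0,(255,0,0)),(28,-74,(0,255,0))):
    for p in proj(m,C+h*a+r*(np.outer(np.cos(th),ex)+np.outer(np.sin(th),ey))):
        cv2.circle(im,tuple(int(round(v)) for v in p),1,col,-1)
save(im,"w1"); print(proj(m,C))
for t in("cover","sample_stand"):print(t,[(np.round(r["location"],1).tolist(),round(r["score"],2)) for r in pinpoint("wrist",t)])
E
```

```text
time: 2.5
tool_pos: [382.6, -120.1, 321.8]
tcp_rot: [3.098, -0.251, 0.077]
contact_force: [-0.5, 0.3, 0.1]
grip_width: 91.7
finger_force: 0.0
time: 3.6
tool_pos: [593.2, 28.9, 345.8]
tcp_rot: [-3.141, -0.5, -0.267]
contact_force: [0.3, -0.3, 0.5]
grip_width: 91.6
finger_force: 0.0
2 [-0.007 -0.001 -0.013] [-0.002 -0.001 -0.004]
[[282.60483743 207.74190121]]
cover [([282.9, 207.1], 0.96), ([163.7, 346.7], 0.64)]
sample_stand [([159.6, 349.0], 0.72), ([242.7, 320.4], 0.65)]
```

View pics/w1.png

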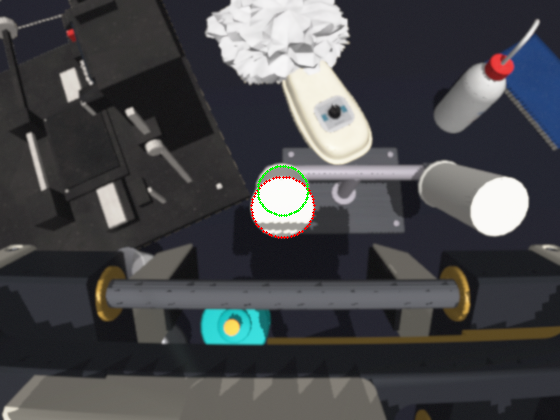

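The wrist view shows the cover's face at (283,207), matching the projected red ring to within 1 px. The tall vessel is at (490,205), well to the side. I'll advance along the peg axis and close the gripper.

```bash
python3 -m pendant '[0,0,0.7,0,0,0,-1,0,0,0.7,0,0,0,-1,0,0,0.7,0,0,0,-1,0,0,0.7,0,0,0,-1,0,0,0.7,0,0,0,-1,0,0,0.7,0,0,0,-1,0,0,0.5,0,0,0,-1,0,0,0.4,0,0,0,-1,0,0,0.4,0,0,0,-1,0,0,0,0,0,0,-1]' && python3 -m pendant '[0,0,0,0,0,0,1,0,0,0,0,0,0,1,0,0,0,0,0,0,1,0,0,0,0,0,0,1,0,0,0,0,0,0,1,0,0,0,0,0,0,1,0,0,0,0,0,0,1,0,0,0,0,0,0,1,0,0,0,0,0,0,1,0,0,0,0,0,0,1]'
```

```text
time: 4.75
tool_pos: [668.5, 7.1, 199.2]
tcp_rot: [3.141, -0.497, -0.266]
contact_force: [-0.2, 0.1, 0.5]
grip_width: 91.7
finger_force: 0.0
time: 5.75
tool_pos: [669.0, 7.6, 201.3]
tcp_rot: [-3.141, -0.5, -0.265]
contact_force: [-2.4, 1.5, 4.3]
grip_width: 58.5
finger_force: 30.0
```

```bash
python3 -m pendant '[0.07,0,-0.1,0,0,0,1,0.03,0,-0.3,0,0,0,1,0,0,-0.4,0,0,0,1,0,0,-0.5,0,0,0,1,0,0,-0.5,0,0,0,1,0,0,-0.5,0,0,0,1,0,0,-0.5,0,0,0,1,0,0,-0.5,0,0,0,1,0,0,-0.4,0,0,0,1,0,0,-0.2,0,0,0,1,0,0,0,0,0,0,1]'
python3 - <<'E'
from h import *
im=capture("wrist");save(im,"w2");o=get_obs();print(o["tool_pos"],o["contact_force"],o["grip_width"])
print([(np.round(r["location"],1).tolist(),round(r["score"],2)) for r in pinpoint("wrist","cover")])
m=camera_model("wrist")
T=R.from_euler("xyz",o["tcp_rot"]).as_matrix()
print(proj(m,o["tool_pos"]+T@np.array([0,0,-45.])))
E
```

```text
time: 6.85
tool_pos: [617.3, 21.6, 306.2]
tcp_rot: [-3.141, -0.501, -0.266]
contact_force: [0.8, 0.1, -0.8]
grip_width: 58.4
finger_force: 29.9
[617.24521944  21.49080205 305.16723639] [ 0.03105076  0.3291338  -0.94166158] 57.82057089970018
[([283.8, 310.1], 0.57)]
[[282.99814248 310.62932569]]
```

View pics/w2.png

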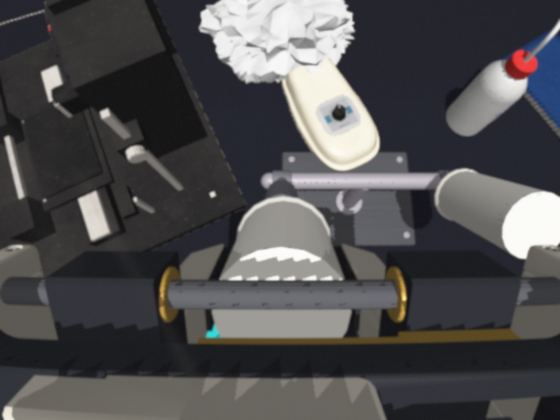

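The wrist view shows the cover between the fingers, mouth rim near (285,200), off the freed peg. The face is at (284,310), and the tall vessel still hangs at right. Next I'll turn the cover upright and hover short of the white stand so the wrist camera can see it.

```bash
python3 -c "
from h import *
plan([463,210,270],R.from_euler('xyz',[np.pi,0,.4]).as_matrix(),20)"
```

```text
20 [-0.252 -0.336 -0.017] [ 0.119 -0.344 -0.467]
```

```bash
python3 -m pendant '[-0.252,-0.336,-0.017,0.119,-0.344,-0.467,1,-0.252,-0.336,-0.017,0.119,-0.344,-0.467,1,-0.252,-0.336,-0.017,0.119,-0.344,-0.467,1,-0.252,-0.336,-0.017,0.119,-0.344,-0.467,1,-0.252,-0.336,-0.017,0.119,-0.344,-0.467,1,-0.252,-0.336,-0.017,0.119,-0.344,-0.467,1,-0.252,-0.336,-0.017,0.119,-0.344,-0.467,1,-0.252,-0.336,-0.017,0.119,-0.344,-0.467,1,-0.252,-0.336,-0.017,0.119,-0.344,-0.467,1,-0.252,-0.336,-0.017,0.119,-0.344,-0.467,1]' && python3 -m pendant '[-0.252,-0.336,-0.017,0.119,-0.344,-0.467,1,-0.252,-0.336,-0.017,0.119,-0.344,-0.467,1,-0.252,-0.336,-0.017,0.119,-0.344,-0.467,1,-0.252,-0.336,-0.017,0.119,-0.344,-0.467,1,-0.252,-0.336,-0.017,0.119,-0.344,-0.467,1,-0.252,-0.336,-0.017,0.119,-0.344,-0.467,1,-0.252,-0.336,-0.017,0.119,-0.344,-0.467,1,-0.252,-0.336,-0.017,0.119,-0.344,-0.467,1,-0.252,-0.336,-0.017,0.119,-0.344,-0.467,1,-0.252,-0.336,-0.017,0.119,-0.344,-0.467,1,0,0,0,0,0,0,1,0,0,0,0,0,0,1]'
python3 - <<'E'
from h import *
o=get_obs();print(o["tool_pos"],o["tcp_rot"],o["contact_force"])
m=camera_model("wrist");im=capture("wrist").copy()
print([(np.round(r["location"],1).tolist(),round(r["score"],2)) for r in pinpoint("wrist","sample_stand")])
th=np.linspace(0,2*np.pi,90);ci=np.c_[np.cos(th),np.sin(th),0*th]
def draw(c,r,col,Rm=np.eye(3)):
    for p in proj(m,np.array(c)+r*ci@Rm.T): cv2.circle(im,tuple(int(round(v)) for v in p),0,col,-1)
for r,h in((46,81),(22.5,89),(10,109)): draw((536.6,240.6,h),r,(255,0,0))
T=R.from_euler("xyz",o["tcp_rot"]).as_matrix()
draw(o["tool_pos"]+T@np.array([0,0,35.]),30,(0,0,255),T)
draw(o["tool_pos"]+T@np.array([0,0,29.]),30,(0,0,255),T)
big=cv2.resize(im[:,100:460],None,fx=1.42,fy=1.42,interpolation=cv2.INTER_CUBIC)
save(big,"w3");np.save("w3.npy",im)
E
```

```text
time: 7.95
tool_pos: [557.4, 129.5, 278.4]
tcp_rot: [3.098, -0.248, 0.081]
contact_force: [-0.3, -0.6, -0.7]
grip_width: 58.4
finger_force: 29.9
time: 9.15
tool_pos: [463.1, 210.2, 270.4]
tcp_rot: [3.141, -0.001, 0.401]
contact_force: [-0.1, -0.3, -1.5]
grip_width: 58.1
finger_force: 29.9
[463.09309565 210.16266096 270.36902314] [ 3.14109796e+00 -7.33344686e-04  4.00936335e-01] [-0.06834382 -0.26327345 -1.47467992]
[([378.8, 151.5], 0.88), ([283.4, 117.3], 0.84)]
```

View pics/w3.png

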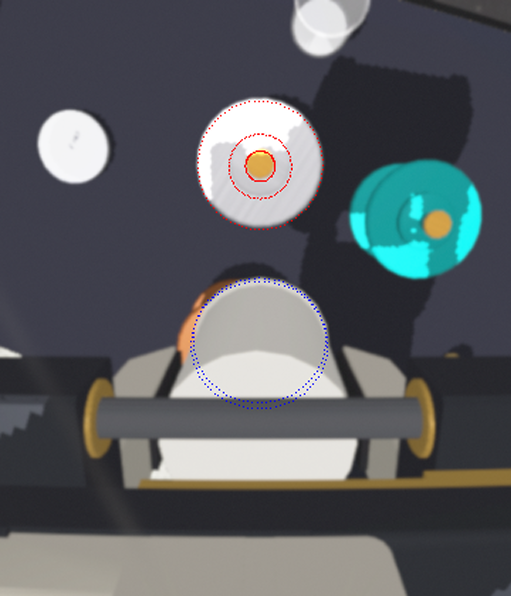

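The wrist view shows the white stand at crop (260,163), close to the predicted red rings, and the held cover's rim on the blue ring. Next I'll measure the residual numerically.

```bash
python3 - <<'E'
from h import *
from scipy.optimize import least_squares
th=np.linspace(0,2*np.pi,90);ci=np.c_[np.cos(th),np.sin(th),0*th]
obs={}
for c in("wrist","top","scene"):
    m=camera_model(c);im=capture(c);hsv=cv2.cvtColor(im,cv2.COLOR_RGB2HSV)
    p0=proj(m,[536.6,240.6,109])[0];q0=proj(m,[536.6,240.6,81])[0]
    r=np.ptp(proj(m,np.array([536.6,240.6,81])+46*ci)[:,0])/2
    Y,X=np.mgrid[:420,:560]
    o=(hsv[...,0]>8)&(hsv[...,0]<28)&(hsv[...,1]>90)&(hsv[...,2]>80)&(np.hypot(X-p0[0],Y-p0[1])<r*.5)
    oc=np.array([X[o].mean(),Y[o].mean()])
    # radial edge of table: outermost strong gradient near r
    g=cv2.cvtColor(im,cv2.COLOR_RGB2GRAY).astype(np.float32);pts=[]
    E0=proj(m,np.array([536.6,240.6,81])+46*ci)
    for e in E0:
        s=np.linspace(.82,1.18,60);L=q0+np.outer(s,e-q0)
        v=cv2.remap(g,L[:,0].astype(np.float32)[None],L[:,1].astype(np.float32)[None],cv2.INTER_LINEAR)[0]
        d=-np.gradient(cv2.GaussianBlur(v[None],(9,1),2)[0]);k=d.argmax()
        pts.append(s[k] if d[k]>2 else np.nan)
    pts=np.array(pts);obs[c]=(m,oc,p0,pts)
    print(c,"orange",oc.round(2),"pred",p0.round(2),o.sum(),"r px",r.round(1)); print(np.round(pts[::6],3))
    if c=="wrist":
        t=get_obs();T=R.from_euler("xyz",t["tcp_rot"]).as_matrix()
        # far-side cover rim points: scan along tool +x fan
        B=t["tool_pos"]+T@np.array([0,0,35.])
        for an in np.radians([-60,-40,-20,0,20,40,60]):
            d=T@np.array([np.cos(an),np.sin(an),0]);S=np.linspace(22,40,90);L=proj(m,B+np.outer(S,d)).astype(np.float32)
            v=cv2.remap(g,L[None,:,0],L[None,:,1],cv2.INTER_LINEAR)[0];dd=-np.gradient(cv2.GaussianBlur(v[None],(9,1),2)[0])
            print("rim",round(np.degrees(an)),S[dd.argmax()].round(1),dd.max().round(1))
X,e=tri([ray(obs[c][0],obs[c][1]) for c in obs]);print(X,e)
E
```

```text
wrist orange [282.28 115.38] pred [282.45 116.75] 279 r px 43.9
[1.04  1.04  1.04  1.04  1.021 1.003 0.985 0.96  0.954 0.954 0.966 0.979
 0.991 1.009 1.027]
rim -60 34.1 7.9
rim -40 29.9 12.8
rim -20 30.1 13.6
rim 0 30.3 16.6
rim 20 30.5 16.1
rim 40 30.5 16.4
rim 60 30.7 15.6
top orange [206.03 214.83] pred [206.4 214.8] 29 r px 16.0
[0.991 1.003 1.021 1.046   nan   nan   nan   nan 0.905 0.936   nan   nan
 0.954 0.997 0.985]
scene orange [230.07 309.51] pred [230.84 308.75] 57 r px 21.8
[1.034 1.034 1.064 1.082 1.088 1.07  1.088 1.034 0.979 0.966 0.936 0.948
 0.96  0.997 1.021]
[537.35347311 241.73922263 107.43163746] [np.float64(0.6170236064221423), np.float64(0.8085905524016935), np.float64(0.4826212854062575)]
```

```bash
python3 -m pendant '[0.3,0,0,0,0,0,1,0.5,0,0,0,0,0,1,0.5,0,0,0,0,0,1,0.5,0,0,0,0,0,1,0.5,0,0.3,0,0,0,1,0.3,0,0.6,0,0,0,1,0.1,0,0.7,0,0,0,1,0,0,0.7,0,0,0,1,0,0,0.7,0,0,0,1,0,0,0.7,0,0,0,1,0,0,0.3,0,0,0,1,0,0,0,0,0,0,1]'
python3 - <<'E'
from h import *
plan([537.8,241.5,127],R.from_euler('xyz',[np.pi,0,.4]).as_matrix(),5)
print(get_obs()["contact_force"])
s=capture("scene");t=capture("top")
r=lambda i,x,y,w,h:cv2.resize(i[y:y+h,x:x+w],(400,400),interpolation=cv2.INTER_CUBIC)
save(np.hstack([r(s,170,240,120,120),r(t,150,160,120,120)]),"c4")
E
```

```text
time: 10.6
tool_pos: [537.4, 241.5, 149.0]
tcp_rot: [-3.141, 0.002, 0.401]
contact_force: [-0.8, 0.1, -0.3]
grip_width: 58.1
finger_force: 29.9
5 [0.003 0.001 0.147] [-0.     0.007  0.002]
[-0.84203988  0.08185833 -0.34151095]
```

View pics/c4.png

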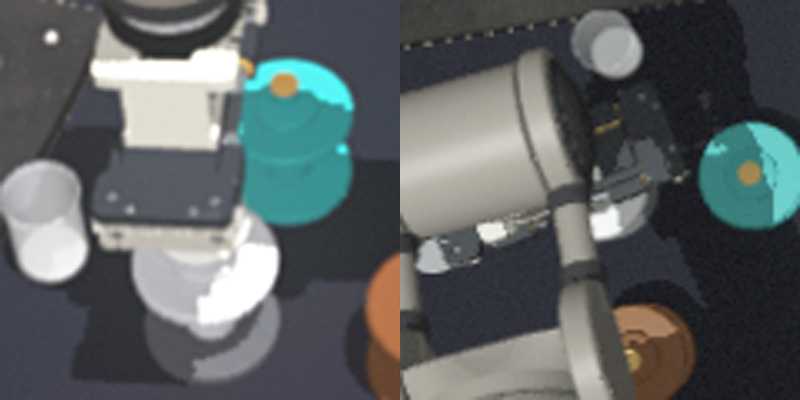

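The cover hangs over the white table at scene crop (205,250), and the beaker at (45,220) is clear. I'll lower it gently.

```bash
python3 -m pendant '[0.02,0,0.15,0,0,0,1,0,0,0.15,0,0,0,1,0,0,0.15,0,0,0,1,0,0,0.15,0,0,0,1,0,0,0.1,0,0,0,1,0,0,0,0,0,0,1,0,0,0,0,0,0,1]'
```

```text
time: 11.4
tool_pos: [538.2, 241.9, 129.4]
tcp_rot: [3.141, -0.0, 0.401]
contact_force: [-0.1, 0.7, -0.3]
grip_width: 58.0
finger_force: 29.9
```

```bash
python3 -m pendant '[0,0,0.04,0,0,0,1,0,0,0.04,0,0,0,1,0,0,0.04,0,0,0,1,0,0,0,0,0,0,1]'
```

```text
time: 11.8
tool_pos: [538.1, 241.8, 125.6]
tcp_rot: [3.141, -0.0, 0.401]
contact_force: [-0.2, -0.3, -1.8]
grip_width: 58.1
finger_force: 29.9
```

```bash
python3 -m pendant '[0,0,0.04,0,0,0,1,0,0,0.03,0,0,0,1,0,0,0,0,0,0,1]'
```

```text
time: 12.1
tool_pos: [538.1, 241.9, 123.5]
tcp_rot: [3.141, -0.0, 0.401]
contact_force: [-0.2, 0.9, -0.3]
grip_width: 58.2
finger_force: 29.9
```

```bash
python3 -m pendant '[0,0,0.04,0,0,0,1,0,0,0.03,0,0,0,1,0,0,0,0,0,0,1]'
```

```text
time: 12.4
tool_pos: [538.1, 241.9, 121.4]
tcp_rot: [3.141, -0.0, 0.401]
contact_force: [0.1, 0.5, -1.9]
grip_width: 58.2
finger_force: 29.9
```

```bash
python3 -m pendant '[0,0,0.04,0,0,0,1,0,0,0.03,0,0,0,1,0,0,0,0,0,0,1]'
```

```text
time: 12.7
tool_pos: [538.1, 241.9, 119.3]
tcp_rot: [3.141, -0.0, 0.401]
contact_force: [-0.9, -0.6, -0.4]
grip_width: 58.4
finger_force: 29.9
```

```bash
python3 -m pendant '[0,0,0.04,0,0,0,1,0,0,0.03,0,0,0,1,0,0,0,0,0,0,1]'
```

```text
time: 13.0
tool_pos: [538.1, 241.9, 117.2]
tcp_rot: [3.141, -0.0, 0.401]
contact_force: [-0.5, 0.3, -0.5]
grip_width: 57.9
finger_force: 29.9
```

```bash
python3 -m pendant '[0,0,0.03,0,0,0,1,0,0,0.03,0,0,0,1,0,0,0,0,0,0,1]'
```

```text
time: 13.3
tool_pos: [538.1, 241.9, 115.4]
tcp_rot: [3.141, -0.0, 0.401]
contact_force: [0.3, 0.0, -0.6]
grip_width: 58.0
finger_force: 29.9
```

```bash
python3 -m pendant '[0,0,0.03,0,0,0,1,0,0,0.02,0,0,0,1,0,0,0,0,0,0,1]'
```

```text
time: 13.6
tool_pos: [538.3, 241.9, 114.1]
tcp_rot: [3.141, -0.001, 0.401]
contact_force: [-0.4, -0.3, -0.5]
grip_width: 58.1
finger_force: 29.9
```

```bash
python3 -m pendant '[0,0,0.03,0,0,0,1,0,0,0,0,0,0,1,0,0,0,0,0,0,1]'
```

```text
time: 13.9
tool_pos: [538.3, 241.9, 113.4]
tcp_rot: [3.141, -0.001, 0.401]
contact_force: [-0.8, -1.3, 1.8]
grip_width: 58.3
finger_force: 29.9
```

```bash
python3 -m pendant '[0,0,0.03,0,0,0,1,0,0,0,0,0,0,1,0,0,0,0,0,0,1]'
```

```text
time: 14.2
tool_pos: [538.3, 241.9, 112.4]
tcp_rot: [3.141, -0.001, 0.401]
contact_force: [-0.5, 0.2, 2.9]
grip_width: 57.7
finger_force: 29.9
```

```bash
python3 -m pendant '[0,0,0.03,0,0,0,1,0,0,0,0,0,0,1,0,0,0,0,0,0,1]'; python3 - <<'E'
from h import *
im=capture("wrist");o=get_obs();m=camera_model("wrist")
T=R.from_euler("xyz",o["tcp_rot"]).as_matrix()
th=np.linspace(0,2*np.pi,120);ci=np.c_[np.cos(th),np.sin(th),0*th]
big=cv2.resize(im[60:420,60:500],None,fx=1.6,fy=1.6,interpolation=cv2.INTER_CUBIC)
save(big,"w5");print(o["tool_pos"],o["contact_force"],o["moment"])
E
```

```text
time: 14.5
tool_pos: [538.3, 241.9, 111.5]
tcp_rot: [3.141, -0.001, 0.401]
contact_force: [-1.1, -0.6, 4.2]
grip_width: 58.0
finger_force: 30.0
[538.33553043 241.9431864  111.52145294] [-0.07933307 -0.96203734  3.76926673] [0.10023592 0.1196344  0.0194216 ]
```

View pics/w5.png

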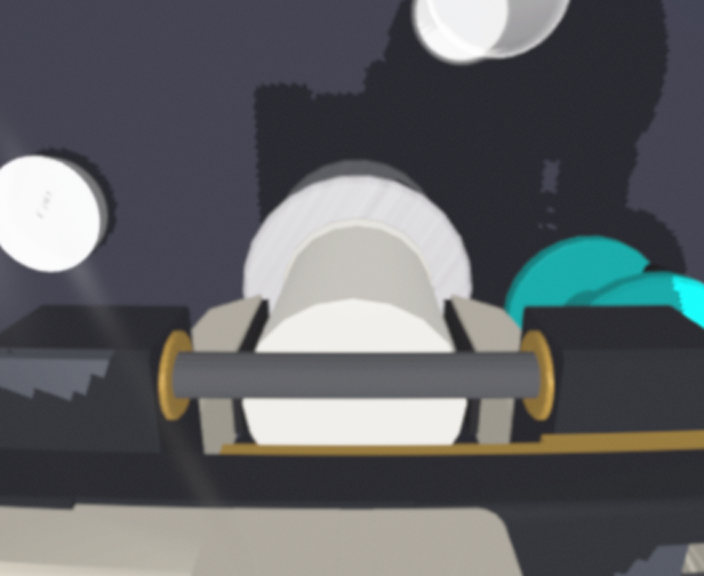

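The wrist view shows the cover's rim ringed by the white table, centred at crop (357,~270). Force rises at about 1.4 N/mm from a rim height of about 80 mm, so it is seated on the table and not on the disc. I'll ease off and release.

```bash
python3 -m pendant '[0,0,-0.03,0,0,0,1,0,0,-0.03,0,0,0,1,0,0,0,0,0,0,1,0,0,0,0,0,0,1]' && python3 -m pendant '[0,0,0,0,0,0,0.2,0,0,0,0,0,0,0,0,0,0,0,0,0,-0.3,0,0,0,0,0,0,-0.6,0,0,0,0,0,0,-1,0,0,0,0,0,0,-1,0,0,0,0,0,0,-1,0,0,0,0,0,0,-1,0,0,0,0,0,0,-1]'
```

```text
time: 14.95
tool_pos: [538.2, 241.9, 113.0]
tcp_rot: [3.141, -0.0, 0.401]
contact_force: [0.3, -0.1, 2.5]
grip_width: 58.2
finger_force: 29.9
time: 15.85
tool_pos: [538.2, 241.9, 113.1]
tcp_rot: [3.141, -0.0, 0.401]
contact_force: [-0.3, -0.3, 0.4]
grip_width: 91.5
finger_force: 0.0
```

```bash
python3 -m pendant '[0,0,-0.3,0,0,0,-1,0,0,-0.5,0,0,0,-1,0,0,-0.7,0,0,0,-1,0,0,-0.7,0,0,0,-1,0,0,-0.8,0,0,0,-1,-0.4,0,-0.8,0,0,0,-1,-0.8,0,-0.8,0,0,0,-1,-0.8,0,-0.5,0,0,0,-1,-0.8,0,0,0,0,0,-1,-0.3,0,0,0,0,0,-1,0,0,0,0,0,0,-1]'
python3 - <<'E'
from h import *
m=camera_model("wrist");im=capture("wrist").copy()
th=np.linspace(0,2*np.pi,90);ci=np.c_[np.cos(th),np.sin(th),0*th]
for r,h,c in((46,79,(255,0,0)),(30,79.5,(0,0,255)),(28,159,(0,160,0))):
    for p in proj(m,np.array([538.3,241.7,h])+r*ci): cv2.circle(im,tuple(int(round(v)) for v in p),0,c,-1)
print([(np.round(r["location"],1).tolist(),round(r["score"],2)) for r in pinpoint("wrist","cover")],proj(m,[538.3,241.7,159]))
w=cv2.resize(im[0:300,130:430],(400,400),interpolation=cv2.INTER_CUBIC)
s=cv2.resize(capture("scene")[130:370,160:400],(400,400),interpolation=cv2.INTER_CUBIC)
save(np.hstack([w,s]),"f6")
E
```

```text
time: 16.95
tool_pos: [452.0, 205.4, 266.8]
tcp_rot: [3.141, -0.001, 0.401]
contact_force: [0.2, 0.0, -0.4]
grip_width: 91.7
finger_force: 0.0
[([284.9, 95.6], 0.71)] [[282.59950746  96.99385038]]
```

View pics/f6.png

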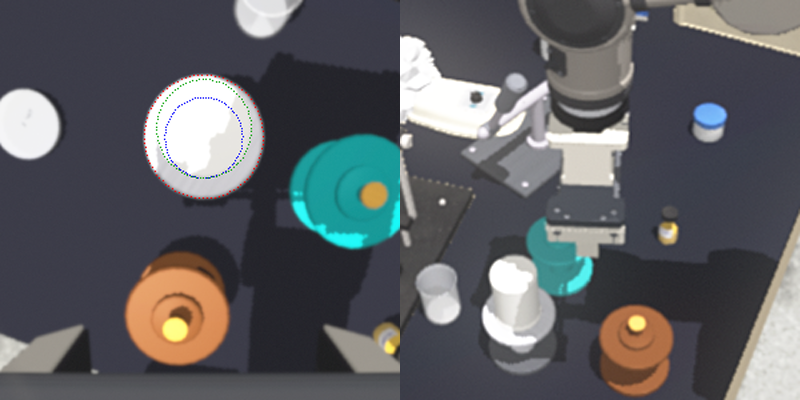

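The cover stands upright and centred on the white table, at scene crop (512,295). The vial, tub and beaker stand where they were. The gripper is clear, so I'm handing in.

```bash
python3 -c "
from plant import close_job
print(close_job())"
```

```text
the job is handed in; nothing more can be done
None
```

The cover stands upright round the disc on the white sample stand, released with the gripper clear, and the job is handed in at about 17 s; no verdict came back. The vial, tub and beaker look undisturbed; the taller vessel was out of the last view, but nothing went near it after the cover came off its peg.

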